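# Swing the gauge arm over the reference block and lock it

## Robot

A 6-joint arm with a two-finger parallel gripper is mounted at the origin on a cart in front of the work surface, level with it; the furniture and walls round the work are solid. World frame = base frame: x ahead of the robot, y to its left, z up, the work surface at z = 0. Lengths are in m, angles in rad, forces in N, time in s.
With the tool pointing down it reaches from about 0.375 to 0.9 m from the base axis. Payload 3.1 kg.
Tool frame: the origin (TCP) lies on the centre line of the jaws, within the pads' length; the fingertips stand robot.tip_reach ahead of it and the grasp point (between the pads) is the TCP (robot.tip_reach is the distance from the TCP to the fingertips, in m); z points along the fingers, y is the direction in which the jaws open and shut (so a half turn about z gives the same grasp; the last joint's range is limited). The gripper opens to 87 mm and grips with 3 to 60 N. Pads are 19 mm wide; open, the fingers measure 117 mm over their backs; the gripper's body (75 mm by 190 mm) begins 51 mm behind the grasp point.
Start: joints at [-1.506, 0.527, 1.433, -0, 1.181, -0.178], TCP at [0.151, -0.606, 0.242] pointing down, gripper open.
Joint ranges: [-3.08, 3.08], [-0.75, 2.2], [0.22, 2.44], [-1.43, 4.57], [0, 2.65], [-2.85, 2.85]. Speed limits (rad/s): [2.79, 2.79, 3.14, 3.14, 3.14, 3.14].

## Interface

Orientations are given as a unit quaternion [x, y, z, w].
In Python, from rig import telemetry, viewer, robot gives the robot as it stands. The module is installed in compiled form; this text tells all that it offers.
- The arm moves only by the tool step_arm, never from a script. Its argument "targets" is a list of rows, each an object of numbers: "dx", "dy", "dz": the shift along the tool's x, y, z in m; "rx", "ry", "rz": the turn, a rotation vector about the tool's x, y, z in degrees. In form: [{"dx": .., "dy": .., "dz": .., "rx": .., "ry": .., "rz": ..}, ...]. A call has exactly 5 rows; each row is the pose to reach, as a shift and turn from the pose measured when the call began, along the tool's axes at that moment; what a row does not reach only later rows make up. A row lasts 1/8 s, in which the tool goes at most 62.5 mm and 10.7 degrees, less where a joint would pass 70% of its speed; a pose out of reach is approached as far as the arm can. A call with a gripper value outside its range is refused whole. "gripper" is the opening, from 0 (shut) to 1 (fully open), set as the call begins (left out, the last holds). The fingers move at their own pace and stop on an object; "force" is the grip in N (left out, the last holds). Time passes only in rows, so rows that repeat a pose let the fingers close, or fill a call up. It gives the time, the measured TCP pose, the force and the opening at its end, in the units of the state.
- telemetry.get_obs(): the state, without advancing time (a new reading comes with each control period).
- viewer.camera(name): name is "scene" or "top"; returns a dict with "img" (384x512x3 uint8, blue, green, red), "depth" (384x512 float32, m along the optical axis (not along the pixel's ray), 0 where there is no reading), "K" (3x3 intrinsics, pixels), "R" (3x3) and "t" (3): a world point X has camera coordinates R X + t. Camera axes: x right, y down, z forward; pixel columns grow to the right and rows downward; lengths in m; the calibration is good to about 2 mm. A picture is of the moment at which its call begins.
- robot.hand_in(): hands the job in, once; it reports no verdict.
The state is a dict: "time": time; "q": joint angles; "joint_velocities": joint speeds; "joint_torque": joint torques, N m; "position": TCP position; "tool_rot": TCP orientation; "ft_force": force on the tool from outside, world axes, zero at the start; "moment": the same for the moment, N m; "grip_width": finger opening in m.
Only numpy, scipy, OpenCV 4.12 (cv2) and the standard library are available. Lean on these libraries where they do the work, as an engineer would, in place of code of your own. Each camera call takes 0.05 s, during which the arm holds its last target.

## Task

With a fingertip, push the arm of the gauge stand round until its probe stands over the middle of the square, thicker reference block. Then push the small black lever on top of the column clockwise (seen from above) as far as it goes, so that the arm is locked there. Only push: leave the two blocks and the steel bush lying where they are on the plate, and do not disturb the bottle, tape roll and marker beside the stand.

Things in the scene. Friction and masses are not known exactly. Their poses are not given: they have to be found in the camera images.
- gauge_stand: Fixed stand: grey-painted plate 12 mm thick with a column (32 mm wide, foot 52 mm). Origin: on the column axis at worktop level, z up; arm and lever turn about this axis. Plate: 150 mm to -x, 35 mm to +x, 115 mm to each side in y. Three scribed rings 115 mm from the axis, at arm values -0.75, 0, 0.75, are stations; the blocks and bush lie there in any order. Place and yaw vary.
- gauge_arm (a joint): Angle of the dark steel arm, rad: at 0 it points along the stand's -x; positive is anticlockwise from above. Stops at +-1.2. Stiff by friction (0.15 N m), no spring: stays where left. A bar 14 mm wide, z 49 to 63 mm above the worktop, from a hub 40 mm in diameter to an upright probe holder 22 mm in diameter, z 46 to 78 mm, 115 mm from the axis.
- beam_middle (a point): Centre of the arm's bar, 80 mm from the axis, 56 mm above the worktop: a good place to push against either side. The space between the bar and the plate is free but for the blocks and bush (highest point 30 mm above the worktop).
- probe_tip (a point): Lower tip of the probe under the holder at the arm's outer end, 115 mm from the axis and 38 mm above the worktop; it passes 8 mm above the thicker block.
- lock_lever (a joint): Angle of the black lever on top of the column, rad; grows clockwise from above. At 0 it points 100 degrees anticlockwise from the stand's +x (about along +y); at the stop, 1.4, it points 20 degrees anticlockwise from +x and is locked. Starts between 0 and 0.5. Stiff by friction (0.25 N m), no spring.
- lever_ball (a point): Centre of the ball (18 mm diameter) at the lever's end, 68 mm from the axis, 89 mm above the worktop. The lever is a round rod 11 mm thick at that height, with a hub 26 mm in diameter, top at 100 mm.
- ref_block_2: The target: square, thicker light-grey reference block 40 x 40 x 18 mm, loose on a station. Origin: centre of its underside, 12 mm above the worktop; z up.
- ref_block_1: The other light-grey reference block, oblong and thinner, 35 x 50 x 12 mm, loose on a station. Origin: centre of its underside.
- bush: Plain steel bush (ring) 36 mm outside, 18 mm bore, 10 mm high, loose on a station. Origin: centre of its underside.
- oil_bottle: Small bottle, 32 mm diameter, 77 mm high, standing on the worktop behind the stand. Origin: centre of its underside.
- tape_black: Roll of black tape lying flat, 67 mm diameter, 19 mm high. Origin: centre of its underside.
- marker_2: Marker pen lying on the worktop, 129 mm long (along its own y), 16 mm thick. Origin: centre of its underside.
Mind the look-alikes: they are no part of the job. What is shaped like the ref_block_2 but purple or yellow is not meant.

How it is judged:
By the outcome, as a careful person would: the job done as asked, in the order asked, and still so for the second after the job is handed in, with the robot touching nothing.
It also fails if it takes over 48 s, if anything falls off the work surface, if the arm or the gripper's body presses on something with over 40 N, if the wrist force passes 120 N, or if a joint passes its speed limit or range.

## Working session

There is one attempt and no reset: what is moved stays moved. The work goes in short steps, Python scripts to look and compute and a tool call to move; the robot and the scene stay as the last step left them, time stands still between calls to the robot, and variables do not carry over. Pictures are saved under pics/ and viewed, and the job is handed in when it is done.

Besides the shell and the picture viewer there is one more tool, called after "Request:" in YAML: its name, and indented under it one key for each argument. step_arm: Moves the arm, as the interface text tells. Its arguments: {"type":"object","properties":{"targets":{"type":"array"},"gripper":{"type":"number"},"force":{"type":"number"}},"required":["targets"]}

```bash
mkdir -p pics; python3 - <<'E'
from rig import telemetry, viewer, robot
import cv2, numpy as np
print(robot.tip_reach, telemetry.get_obs())
for n in("scene","top"):
    c=viewer.camera(n); cv2.imwrite(f"pics/{n}0.png",c["img"]); np.savez(f"{n}0.npz",**c)
    print(n,c["K"].tolist(),c["R"].tolist(),c["t"].tolist())
E
```

```text
0.019 {'time': 0.0, 'q': array([-1.50549293e+00,  5.28454392e-01,  1.43388555e+00,  1.38879396e-06,
        1.18139276e+00, -1.78473765e-01]), 'joint_velocities': array([-2.48942665e-04, -2.02240641e-04,  6.27447324e-04,  9.57939393e-04,
        2.08156227e-05, -2.20442774e-05]), 'joint_torque': array([ 1.16211584e-03, -4.40039527e+01, -1.76590222e+01,  6.32795342e-02,
        5.82122756e-02, -1.72785717e-04]), 'position': array([ 0.15085573, -0.60581721,  0.24058415]), 'tool_rot': array([ 9.92580243e-01,  1.21586659e-01,  6.11563155e-05, -1.06827534e-03]), 'ft_force': array([0.40831799, 1.17682673, 0.12424942]), 'moment': array([-0.04245197, -0.00573441,  0.00793637]), 'grip_width': 0.08703302303081815}
scene [[457.4789359611002, 0.0, 252.81524961319883], [0.0, 457.4789359611002, 199.14378006638225], [0.0, 0.0, 1.0]] [[-0.780413388369781, -0.6252570313270025, -0.002930533968570957], [-0.3204450402684081, 0.4039786608937361, -0.8568058226400439], [0.536907738275931, -0.6677236601459077, -0.515630870158854]] [0.3623077104310116, 0.3004494148307513, 0.7174314955405927]
top [[484.49422459162247, 0.0, 253.90289784285213], [0.0, 484.49422459162247, 195.01165591370264], [0.0, 0.0, 1.0]] [[-0.004478525291198763, -0.9999883958812148, 0.001775081443493409], [-0.9921768300112003, 0.004222062820547526, -0.12476903531912457], [0.12476009297905205, -0.002319975959852152, -0.9921842252885319]] [-0.11414256403996655, 0.553108470741821, 1.1965693178918815]
```

View pics/top0.png

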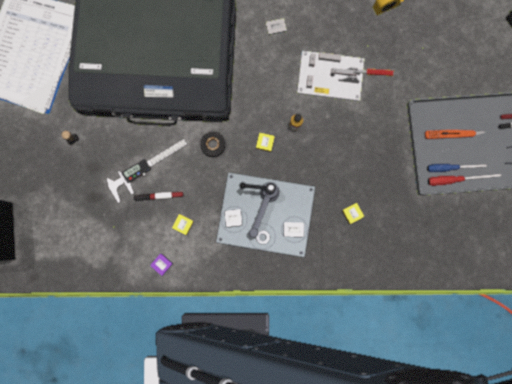

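View pics/scene0.png

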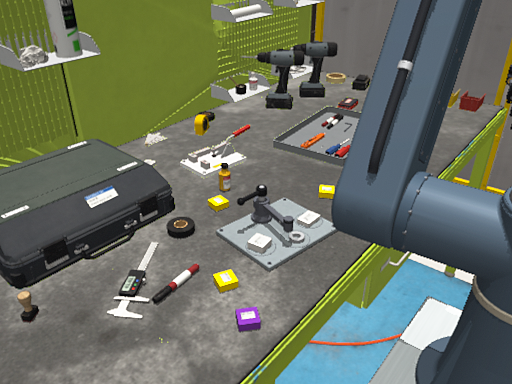

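The top view shows the stand plate at about (267,215), the column near (270,188), the blocks at (233,217) and (294,229), and the bush at (263,238). The lever points left, with its ball at (243,187). The scene view agrees. Next I'll zoom in and measure.

```bash
cat > h.py <<'E'
import numpy as np, cv2
def ray(c,uv,z):
    K,R,t=c["K"],c["R"],c["t"]
    uv=np.atleast_2d(np.array(uv,float))
    d=(np.linalg.inv(K)@np.c_[uv,np.ones(len(uv))].T).T@R
    o=-R.T@t
    return o+d*((z-o[2])/d[:,2])[:,None]
def proj(c,X):
    p=np.atleast_2d(X)@c["R"].T+c["t"]; p=p@c["K"].T
    return p[:,:2]/p[:,2:]
E
python3 - <<'E'
import numpy as np,cv2
from h import *
t=np.load("top0.npz"); s=np.load("scene0.npz")
im=t["img"][160:265,205:330]; cv2.imwrite("pics/topz.png",cv2.resize(im,None,fx=5.5,fy=5.5,interpolation=cv2.INTER_CUBIC))
im=s["img"][175:275,205:345]; cv2.imwrite("pics/scz.png",cv2.resize(im,None,fx=5.5,fy=5.5,interpolation=cv2.INTER_CUBIC))
h=cv2.cvtColor(t["img"],cv2.COLOR_BGR2HSV)
print(h[195,240],h[245,290],h[205,300],h[220,190],h[260,340], t["depth"][245,290])
E
```

```text
[103  20 152] [100  16 192] [108  17 183] [ 29 151 220] [ 6 14 92] 1.238262
```

View pics/topz.png

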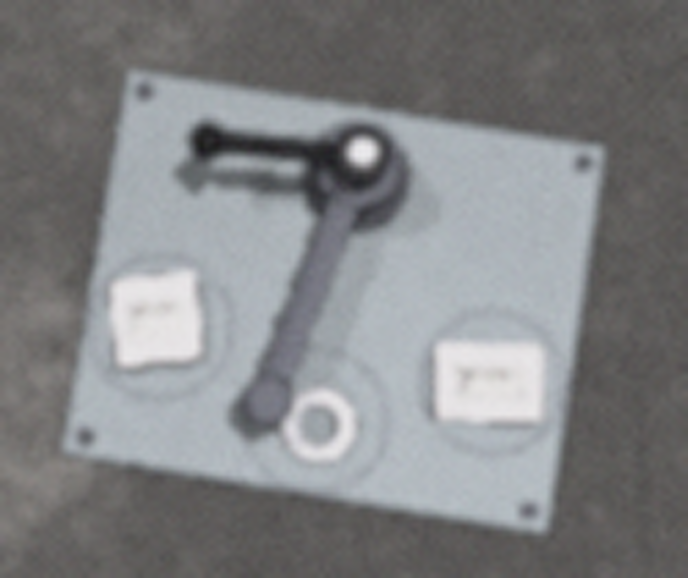

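View pics/scz.png

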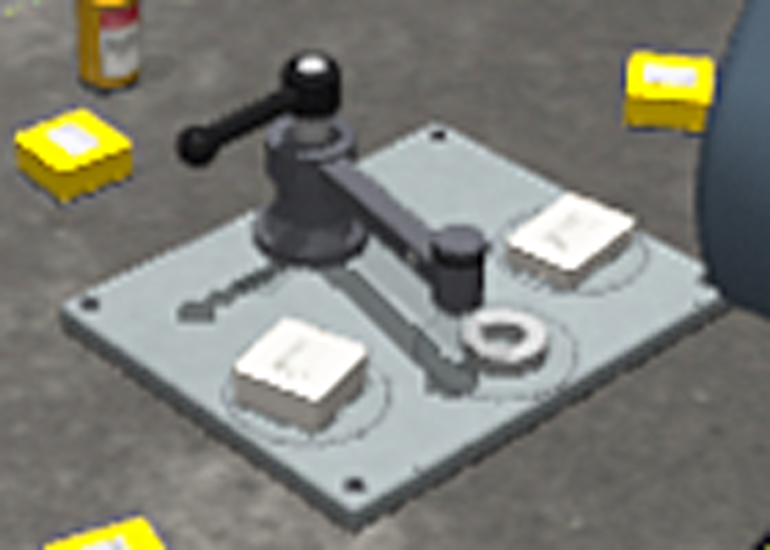

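```bash
cat > m.py <<'E'
import numpy as np,cv2,sys
from h import *
t=np.load("top0.npz"); s=np.load("scene0.npz")
h=cv2.cvtColor(t["img"],cv2.COLOR_BGR2HSV)
def z(u,v): return np.array([205+(u+.5)/5.5-.5,160+(v+.5)/5.5-.5])
def zs(u,v): return np.array([205+(u+.5)/5.5-.5,175+(v+.5)/5.5-.5])
m=(h[...,2]>125).astype(np.uint8); m[:165]=0;m[260:]=0;m[:,:210]=0;m[:,325:]=0
m=cv2.morphologyEx(m,cv2.MORPH_CLOSE,np.ones((9,9)))
cs,_=cv2.findContours(m,cv2.RETR_EXTERNAL,cv2.CHAIN_APPROX_NONE)
c=max(cs,key=cv2.contourArea)
P=ray(t,c[:,0,:],0.012)
r=cv2.minAreaRect((P[:,:2]*1000).astype(np.float32)); print("plate mm",r)
b=cv2.boxPoints(r)/1000; print(b)
C=np.array(r[0])/1000
# side of length 230 direction = stand y (towards +world y)
e=[b[1]-b[0],b[2]-b[1]]; L=[np.linalg.norm(x) for x in e]; y=e[int(np.argmax(L))]/max(L)
if y[1]<0:y=-y
x=np.array([y[1],-y[0]]); O=C+x*0.0575
yaw=np.arctan2(x[1],x[0]); print("O",O,"yaw",yaw)
# hub white spot z=.1
print("hub top", ray(t,z(362,152),.1), "lever ball",ray(t,z(206,140),.089),ray(s,zs(197,147),.089))
print("scene hub top",ray(s,zs(312,66),.1))
print("holder top",ray(t,z(268,398),.078),"scene",ray(s,zs(458,240),.078))
w=((h[...,2]>215)&(h[...,1]<25)).astype(np.uint8)
for nm,(u,v),zz in(("left",(157,318),.03),("right",(490,382),.024),):
    p=z(u,v).astype(int); mm=np.zeros_like(w); sl=(slice(p[1]-14,p[1]+15),slice(p[0]-16,p[0]+17)); mm[sl]=w[sl]
    mm=cv2.morphologyEx(mm,cv2.MORPH_CLOSE,np.ones((5,5)))
    cs,_=cv2.findContours(mm,cv2.RETR_EXTERNAL,cv2.CHAIN_APPROX_NONE); c=max(cs,key=cv2.contourArea)
    P=ray(t,c[:,0,:],zz); r=cv2.minAreaRect((P[:,:2]*1000).astype(np.float32)); 
    q=np.array(r[0])/1000; d=q-O; l=np.array([d@x,d@y])
    print(nm,r,"stand",l,np.hypot(*l),"arm angle",np.arctan2(-l[1],-l[0]))
for nm,p in(("ball",ray(t,z(206,140),.089)),("ballS",ray(s,zs(197,147),.089)),("hold",ray(t,z(268,398),.078)),("holdS",ray(s,zs(458,240),.078)),("ringL",ray(t,z(160,328),.012)),("ringR",ray(t,z(491,380),.012)),("ringM",ray(t,z(320,420),.012))):
    d=p[0,:2]-O; l=np.array([d@x,d@y]); print(nm,l,np.hypot(*l),"az deg",np.degrees(np.arctan2(l[1],l[0])),"arm",np.arctan2(-l[1],-l[0]))
# scene block corners top z=.03
S=ray(s,[zs(293,320),zs(370,352),zs(312,406),zs(233,374)],.03); q=S[:,:2].mean(0);d=q-O;l=np.array([d@x,d@y]);print("scene left block",S[:,:2],q,l,np.hypot(*l),np.arctan2(-l[1],-l[0]))
Q=ray(s,[zs(437,122),zs(62,312),zs(353,520),zs(725,295)],.012);print("scene plate corners",Q,"mean",Q.mean(0),C)
E
python3 m.py
```

```text
plate mm ((493.9654541015625, -131.48971557617188), (255.190185546875, 214.3133544921875), 80.37012481689453)
[[ 0.36697423 -0.23936139]
 [ 0.5782677  -0.27521235]
 [ 0.62095666 -0.02361804]
 [ 0.4096632   0.01223291]]
O [ 0.55065522 -0.14110848] yaw -0.16807313
hub top [[ 0.56314313 -0.15628043  0.1       ]] lever ball [[ 0.57036121 -0.08766996  0.089     ]] [[ 0.57158231 -0.08935846  0.089     ]]
scene hub top [[ 0.56414468 -0.15706595  0.1       ]]
holder top [[ 0.4567625  -0.11463127  0.078     ]] scene [[ 0.45659372 -0.11307527  0.078     ]]
left ((495.87066650390625, -62.306915283203125), (36.22906494140625, 38.08576583862305), 6.095363616943359) stand [-0.06719474  0.06852665] 0.09597414251556965 arm angle -0.7952114015493801
right ((466.482177734375, -216.87118530273438), (43.52901840209961, 30.47323989868164), 89.74775695800781) stand [-0.07031315 -0.08877584] 0.11324791267618961 arm angle 0.9009338969842073
ball [0.01048895 0.055982  ] 0.05695614212163738 az deg 79.3879277715865 arm -1.7560119276401638
ballS [0.01197531 0.05452156] 0.05582122128578298 az deg 77.612067443935
[... 299 characters left out ...]
29375677 arm -0.7579331684688522
ringR [-0.06856818 -0.09042244] 0.11348045010318228 az deg -127.17337996098267 arm 0.921998452380868
ringM [-0.0999456  -0.01467524] 0.10101725501085292 az deg -171.64681790279315 arm 0.14579053061490477
scene left block [[ 0.51581947 -0.08275784]
 [ 0.47771886 -0.08453569]
 [ 0.47407485 -0.04166215]
 [ 0.51156295 -0.03865405]] [ 0.49479403 -0.06190243] [-0.06832387  0.06874534] 0.09692302568361019 -0.7884729605758661
scene plate corners [[ 0.57879412 -0.27462677  0.012     ]
 [ 0.61212888 -0.04629906  0.012     ]
 [ 0.43283921 -0.01401466  0.012     ]
 [ 0.39776654 -0.23276367  0.012     ]] mean [ 0.50538218 -0.14192604  0.012     ] [ 0.49396545 -0.13148972]
```

```bash
cat > m2.py <<'E'
import numpy as np,cv2
from h import *
from scipy.optimize import least_squares
t=np.load("top0.npz"); s=np.load("scene0.npz")
def z(u,v): return np.array([205+(u+.5)/5.5-.5,160+(v+.5)/5.5-.5])
def zs(u,v): return np.array([205+(u+.5)/5.5-.5,175+(v+.5)/5.5-.5])
loc=np.array([[.035,.115],[.035,-.115],[-.15,-.115],[-.15,.115]])
T=ray(t,[z(128,70),z(606,146),z(548,532),z(64,452)],.012)[:,:2]
S=ray(s,[zs(62,310),zs(437,122),zs(728,295),zs(353,520)],.012)[:,:2]
print(T,S,[np.linalg.norm(T[i]-T[i-1]) for i in range(4)],[np.linalg.norm(S[i]-S[i-1]) for i in range(4)])
for P in(T,S):
    f=lambda p:((loc@np.array([[np.cos(p[2]),np.sin(p[2])],[-np.sin(p[2]),np.cos(p[2])]])+p[:2])-P).ravel()
    r=least_squares(f,[.56,-.15,-.1]); print(r.x,np.abs(r.fun).max())
O=r.x
# rings stations
for nm,uv in(("L",(161,328)),("R",(491,381)),("M",(320,420))):print(nm,ray(t,z(*uv),.012)[0,:2])
E
python3 m2.py
```

```text
[[ 0.61530775 -0.04907557]
 [ 0.57800747 -0.27468914]
 [ 0.39743972 -0.24416409]
 [ 0.43534919 -0.01972132]] [[ 0.61313432 -0.04739015]
 [ 0.57879412 -0.27462677]
 [ 0.39675893 -0.23356397]
 [ 0.43283921 -0.01401466]] [np.float64(0.18233692827999587), np.float64(0.2286761734259196), np.float64(0.18312971495571528), np.float64(0.22762180197783516)] [np.float64(0.18335825683968715), np.float64(0.22981673038265038), np.float64(0.1866091234747588), np.float64(0.22249424103385007)]
[ 0.56324328 -0.15636791 -0.16519165] 0.0014541034299508787
[ 0.56200644 -0.152393   -0.17469793] 0.006007023428868247
L [ 0.49290179 -0.0647807 ]
R [ 0.46746089 -0.2187796 ]
M [ 0.44966305 -0.13885775]
```

```bash
cat >> h.py <<'E'
from scipy.spatial.transform import Rotation as Ro
def go(x,y,z,azdeg):
    from rig import telemetry
    o=telemetry.get_obs(); R=Ro.from_quat(o["tool_rot"]).as_matrix()
    a=np.radians(azdeg); X=np.array([np.cos(a),np.sin(a),0]); Z=np.array([0,0,-1.]); G=np.c_[X,np.cross(Z,X),Z]
    print("t",round(o["time"],2),"pos",o["position"].round(4),"F",o["ft_force"].round(1),"w",round(o["grip_width"],3),"xaz",np.degrees(np.arctan2(R[1,0],R[0,0])).round(1))
    print("shift mm",(R.T@(np.array([x,y,z])-o["position"])*1000).round(1),"rot deg",np.degrees(Ro.from_matrix(R.T@G).as_rotvec()).round(2))
E
python3 -c "
from h import *
go(.474,-.164,.2,35.6)"
```

```text
t 0.1 pos [ 0.1509 -0.6059  0.2407] F [-0.4  0.5 -1.1] w 0.087 xaz 14.0
shift mm [ 420.2 -350.7   41.5] rot deg [ -0.11  -0.04 -21.63]
```

Request:
step_arm:
  targets:
    - {"dx":0.03,"dy":-0.025,"dz":0,"rz":-3}
    - {"dx":0.075,"dy":-0.0625,"dz":0,"rz":-8}
    - {"dx":0.12,"dy":-0.1,"dz":0,"rz":-13}
    - {"dx":0.165,"dy":-0.1375,"dz":0,"rz":-18}
    - {"dx":0.21,"dy":-0.175,"dz":0,"rz":-21.6}
  gripper: 0

```text
invalid input
```

```bash
python3 -c "
from h import *
go(.474,-.164,.2,35.6)"
```

```text
t 0.1 pos [ 0.1509 -0.6059  0.2407] F [-0.4  0.5 -1.1] w 0.087 xaz 14.0
shift mm [ 420.2 -350.7   41.5] rot deg [ -0.11  -0.04 -21.63]
```

Request:
step_arm:
  targets:
    - {"dx":0.03,"dy":-0.025,"dz":0,"rx":0,"ry":0,"rz":-3}
    - {"dx":0.075,"dy":-0.0625,"dz":0,"rx":0,"ry":0,"rz":-8}
    - {"dx":0.12,"dy":-0.1,"dz":0,"rx":0,"ry":0,"rz":-13}
    - {"dx":0.165,"dy":-0.1375,"dz":0,"rx":0,"ry":0,"rz":-18}
    - {"dx":0.21,"dy":-0.175,"dz":0,"rx":0,"ry":0,"rz":-21.6}
  gripper: 0

```text
time: 0.72
position: [0.3131, -0.3836, 0.2409]
tool_rot: [0.952, 0.306, 0.0, -0.001]
ft_force: [-0.2, -0.5, 0.8]
grip_width: 0.0449
```

```bash
python3 -c "
from h import *
go(.474,-.164,.2,35.6)"
```

```text
t 0.72 pos [ 0.3131 -0.3836  0.2409] F [-0.2 -0.5  0.8] w 0.045 xaz 35.7
shift mm [258.7 -84.6  41.4] rot deg [-0.12 -0.07  0.06]
```

Request:
step_arm:
  targets:
    - {"dx":0.052,"dy":-0.017,"dz":0.005,"rx":-0.1,"ry":0,"rz":0}
    - {"dx":0.104,"dy":-0.034,"dz":0.01,"rx":-0.1,"ry":0,"rz":0}
    - {"dx":0.156,"dy":-0.051,"dz":0.02,"rx":-0.1,"ry":0,"rz":0}
    - {"dx":0.208,"dy":-0.068,"dz":0.03,"rx":-0.1,"ry":0,"rz":0}
    - {"dx":0.2587,"dy":-0.0846,"dz":0.0414,"rx":-0.1,"ry":0,"rz":0}

```text
time: 1.35
position: [0.4749, -0.1624, 0.1996]
tool_rot: [0.952, 0.306, 0.001, -0.0]
ft_force: [0.3, -0.4, 0.7]
grip_width: 0.0021
```

```bash
python3 -c "
from h import *
go(.474,-.164,.064,35.6)
from rig import viewer
c=viewer.camera('scene'); cv2.imwrite('pics/s1.png',c['img']); c=viewer.camera('top'); cv2.imwrite('pics/t1.png',c['img'])"
```

```text
t 1.35 pos [ 0.4749 -0.1624  0.1996] F [ 0.3 -0.4  0.7] w 0.002 xaz 35.7
shift mm [ -1.8   0.8 135.6] rot deg [-0.   -0.08  0.06]
```

View pics/s1.png

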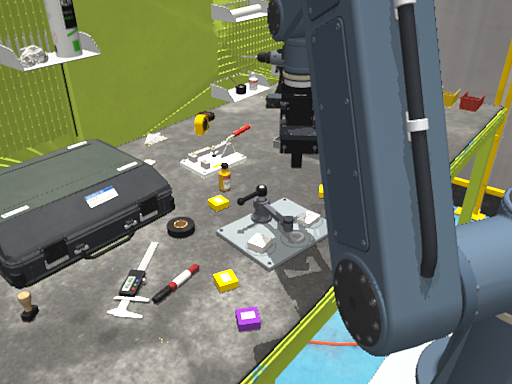

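View pics/t1.png

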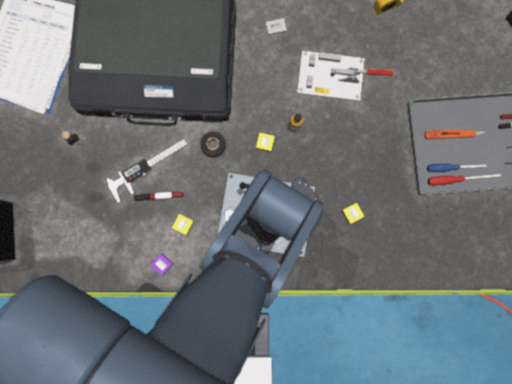

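The gripper is shut and hangs above the stand, with its tip at (296,165) in the scene view. Nothing has been disturbed and the way down is free, so I'll descend beside the bar.

Request:
step_arm:
  targets:
    - {"dx":-0.002,"dy":0.001,"dz":0.035,"rx":0,"ry":0,"rz":0}
    - {"dx":-0.002,"dy":0.001,"dz":0.075,"rx":0,"ry":0,"rz":0}
    - {"dx":-0.002,"dy":0.001,"dz":0.11,"rx":0,"ry":0,"rz":0}
    - {"dx":-0.002,"dy":0.001,"dz":0.13,"rx":0,"ry":0,"rz":0}
    - {"dx":-0.002,"dy":0.001,"dz":0.136,"rx":0,"ry":0,"rz":0}

```text
time: 2.08
position: [0.4729, -0.1612, 0.0615]
tool_rot: [0.951, 0.309, -0.001, -0.003]
ft_force: [-0.4, 0.2, 0.8]
grip_width: 0.0004
```

```bash
python3 -c "
from h import *
go(.503,-.101,.064,35.6)
from rig import viewer
c=viewer.camera('scene'); cv2.imwrite('pics/s2.png',cv2.resize(c['img'][100:300,180:380],None,fx=3,fy=3))"
```

```text
t 2.08 pos [ 0.4729 -0.1612  0.0615] F [-0.4  0.2  0.8] w 0.0 xaz 36.0
shift mm [ 59.7 -31.1  -2.3] rot deg [-0.35 -0.01  0.37]
```

View pics/s2.png

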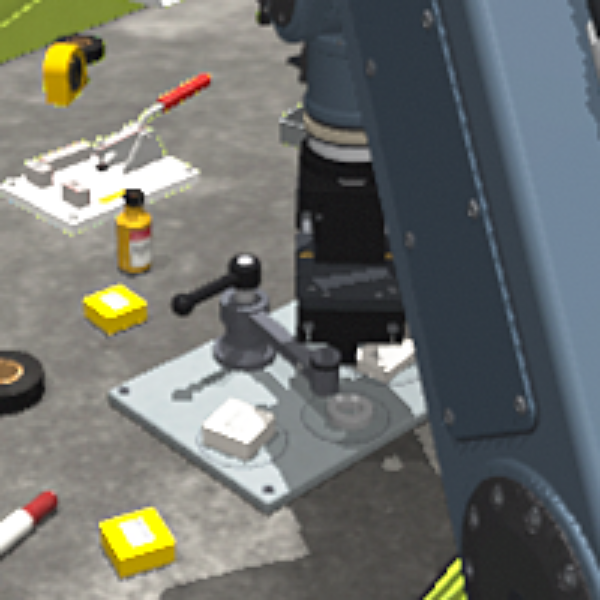

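The shut finger stands behind the bar, on the side away from the target block and clear of everything. Now I'll push, stopping a little short.

Request:
step_arm:
  targets:
    - {"dx":0.012,"dy":-0.006,"dz":-0.003,"rx":-0.3,"ry":0,"rz":0.4}
    - {"dx":0.024,"dy":-0.012,"dz":-0.003,"rx":-0.3,"ry":0,"rz":0.4}
    - {"dx":0.035,"dy":-0.018,"dz":-0.003,"rx":-0.3,"ry":0,"rz":0.4}
    - {"dx":0.044,"dy":-0.023,"dz":-0.003,"rx":-0.3,"ry":0,"rz":0.4}
    - {"dx":0.05,"dy":-0.026,"dz":-0.003,"rx":-0.3,"ry":0,"rz":0.4}

```text
time: 2.75
position: [0.4995, -0.1106, 0.0651]
tool_rot: [0.952, 0.306, 0.001, 0.0]
ft_force: [-0.8, -2.1, -0.3]
grip_width: 0.0003
```

```bash
python3 -c "
from h import *
go(.503,-.101,.064,35.6)
from rig import viewer
c=viewer.camera('scene'); np.savez('scene3.npz',**c); cv2.imwrite('pics/s3.png',cv2.resize(c['img'][165:275,200:340],None,fx=5.5,fy=5.5,interpolation=cv2.INTER_CUBIC))"
```

```text
t 2.75 pos [ 0.4995 -0.1106  0.0651] F [-0.8 -2.1 -0.3] w 0.0 xaz 35.6
shift mm [ 8.5 -5.8  1.1] rot deg [ 0.09 -0.08  0.01]
```

View pics/s3.png

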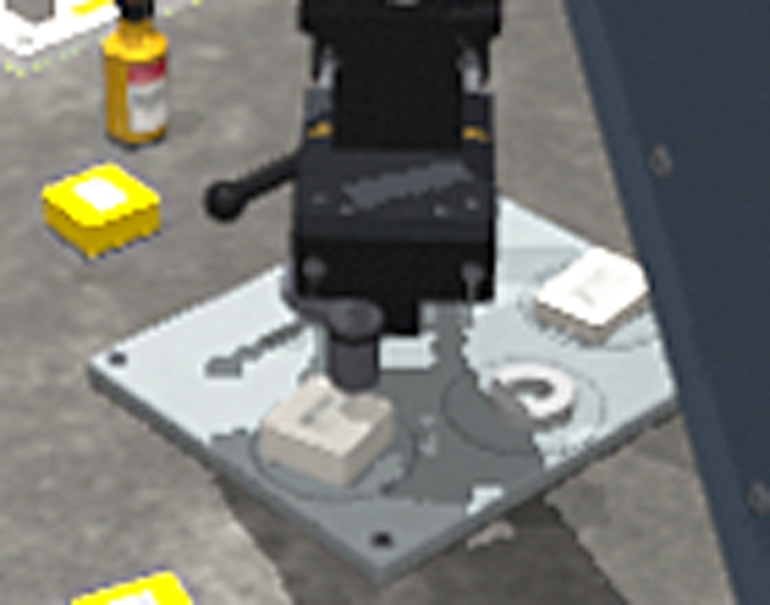

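The arm moved with the finger. Its holder is now at about (355,318) in the zoomed view, at the near edge of the square block. Now the rest of the push.

Request:
step_arm:
  targets:
    - {"dx":0.002,"dy":-0.001,"dz":0.001,"rx":0,"ry":0,"rz":0}
    - {"dx":0.004,"dy":-0.003,"dz":0.001,"rx":0,"ry":0,"rz":0}
    - {"dx":0.006,"dy":-0.004,"dz":0.001,"rx":0,"ry":0,"rz":0}
    - {"dx":0.0075,"dy":-0.005,"dz":0.001,"rx":0,"ry":0,"rz":0}
    - {"dx":0.0075,"dy":-0.005,"dz":0.001,"rx":0,"ry":0,"rz":0}

```text
time: 3.42
position: [0.5025, -0.1012, 0.0639]
tool_rot: [0.952, 0.306, 0.001, -0.0]
ft_force: [-0.3, -0.5, 0.6]
grip_width: 0.0005
```

```bash
python3 -c "
from h import *
go(.503,-.101,.064,35.6)
from rig import viewer
c=viewer.camera('scene'); np.savez('scene4.npz',**c); cv2.imwrite('pics/s4.png',cv2.resize(c['img'][165:275,200:340],None,fx=5.5,fy=5.5,interpolation=cv2.INTER_CUBIC))"
```

```text
t 3.42 pos [ 0.5025 -0.1012  0.0639] F [-0.3 -0.5  0.6] w 0.0 xaz 35.6
shift mm [ 0.5  0.1 -0.1] rot deg [ 0.01 -0.1  -0.01]
```

View pics/s4.png

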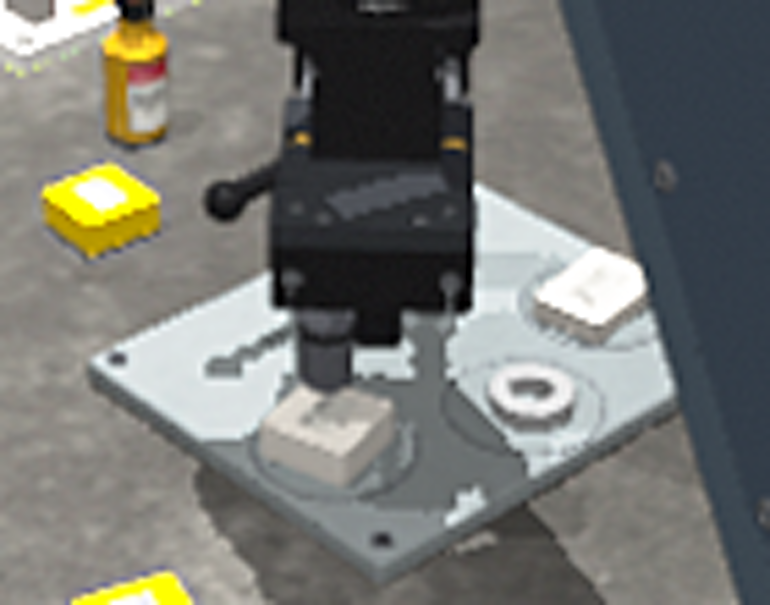

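The holder now stands over the block. I'll back off, lift and move aside to check it from above.

Request:
step_arm:
  targets:
    - {"dx":-0.01,"dy":0.0,"dz":0,"rx":0,"ry":0,"rz":0}
    - {"dx":-0.025,"dy":0.0,"dz":-0.005,"rx":0,"ry":0,"rz":0}
    - {"dx":-0.03,"dy":0.0,"dz":-0.045,"rx":0,"ry":0,"rz":0}
    - {"dx":-0.06,"dy":0.02,"dz":-0.09,"rx":0,"ry":0,"rz":0}
    - {"dx":-0.1,"dy":0.05,"dz":-0.12,"rx":0,"ry":0,"rz":0}

```text
time: 4.1
position: [0.4491, -0.2006, 0.1857]
tool_rot: [0.952, 0.306, 0.001, 0.0]
ft_force: [0.9, -0.6, -0.2]
grip_width: 0.0006
```

Request:
step_arm:
  targets:
    - {"dx":-0.03,"dy":0.04,"dz":0,"rx":0,"ry":0,"rz":0}
    - {"dx":-0.06,"dy":0.08,"dz":0,"rx":0,"ry":0,"rz":0}
    - {"dx":-0.09,"dy":0.12,"dz":0,"rx":0,"ry":0,"rz":0}
    - {"dx":-0.12,"dy":0.16,"dz":0,"rx":0,"ry":0,"rz":0}
    - {"dx":-0.14,"dy":0.19,"dz":0,"rx":0,"ry":0,"rz":0}

```text
time: 4.72
position: [0.4445, -0.4391, 0.1857]
tool_rot: [0.952, 0.305, 0.001, 0.0]
ft_force: [1.0, 0.0, 0.8]
grip_width: 0.0008
```

```bash
python3 -c "
from h import *
go(.503,-.101,.18,35.6)
from rig import viewer
c=viewer.camera('scene'); np.savez('scene5.npz',**c); cv2.imwrite('pics/s5.png',cv2.resize(c['img'][175:275,205:345],None,fx=5.5,fy=5.5,interpolation=cv2.INTER_CUBIC))
c=viewer.camera('top'); np.savez('top5.npz',**c); cv2.imwrite('pics/t5.png',cv2.resize(c['img'][160:265,205:330],None,fx=5.5,fy=5.5,interpolation=cv2.INTER_CUBIC))"
```

```text
t 4.72 pos [ 0.4445 -0.4391  0.1857] F [1.  0.  0.8] w 0.001 xaz 35.6
shift mm [ 244.1 -241.1    6. ] rot deg [ 0.07 -0.13 -0.05]
```

View pics/s5.png

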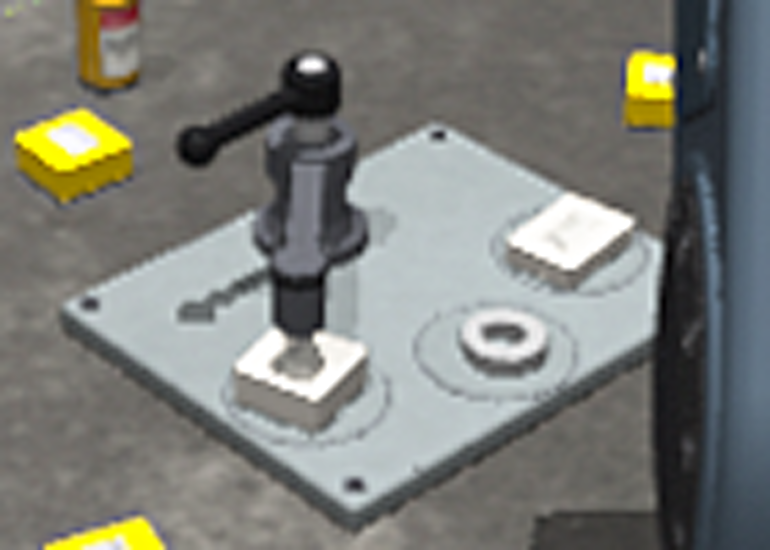

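View pics/t5.png

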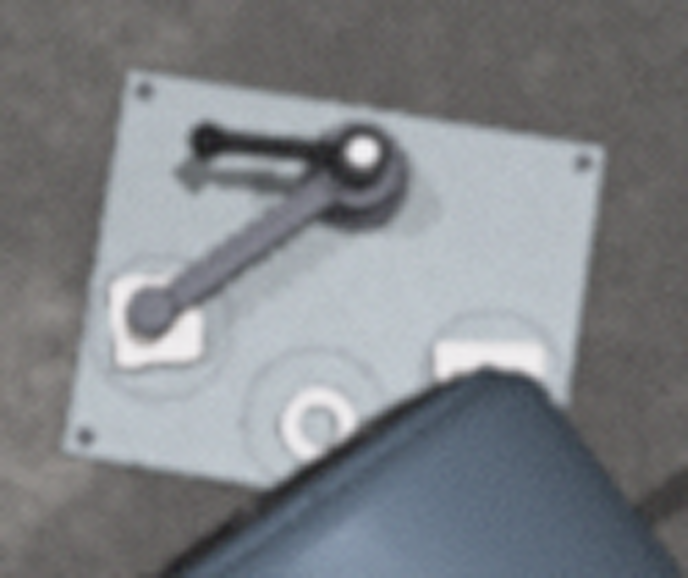

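The holder is over the square block in both views, at (153,311) in the top zoom. Now I'll measure the offset.

```bash
python3 - <<'E'
from h import *
t=np.load("top5.npz"); s=np.load("scene5.npz")
def z(u,v): return np.array([205+(u+.5)/5.5-.5,160+(v+.5)/5.5-.5])
def zs(u,v): return np.array([205+(u+.5)/5.5-.5,175+(v+.5)/5.5-.5])
O=np.array([.563,-.1565])
# holder dark pixels in block area (top view): fit circle edge
h=cv2.cvtColor(t["img"],cv2.COLOR_BGR2HSV); 
for zz,uv in((.078,(153,311)),):
    p=ray(t,z(*uv),zz)[0,:2]; d=p-O; print("holder",p,np.hypot(*d),np.degrees(np.arctan2(d[1],d[0])))
# bar axis direction from top: points on bar at z=.063
for uv in((193,287),(250,244),(290,213)):
    p=ray(t,z(*uv),.063)[0,:2]; d=p-O; print("bar",np.hypot(*d),np.degrees(np.arctan2(d[1],d[0])))
# scene: holder vertical centre line u=299, plane through? predicted pixels of holder axis at azimuths
for az in (122,124,125.6,127,129):
    a=np.radians(az); P=O+.115*np.array([np.cos(a),np.sin(a)])
    f=lambda c,zz:proj(c,[[*P,zz]])[0]
    q=f(s,.046); q2=f(s,.078); r=f(t,.078)
    print(az,P.round(4),"scene z.046",((q-[205,175]+.5)*5.5-.5).round(0),"z.078",((q2-[205,175]+.5)*5.5-.5).round(0),"top",((r-[205,160]+.5)*5.5-.5).round(0))
# block edges in the top view
P=ray(t,[z(112,281),z(194,270),z(205,358),z(118,366)],.03)[:,:2]; print("block corners",P.round(4),P.mean(0),[np.linalg.norm(P[i]-P[i-1]).round(4) for i in range(4)])
E
python3 - <<'E'
import cv2
a=cv2.imread('pics/t5.png');a=a[230:400,60:260];cv2.imwrite('pics/t5b.png',cv2.resize(a,None,fx=3,fy=3))
E
```

```text
holder [ 0.49548356 -0.06382435] 0.11466144386575207 126.07423967633657
bar 0.09361329108401459 126.4018396245819
bar 0.061475437424049685 126.11306714919736
bar 0.038626983962985376 125.17320326456704
122 [ 0.5021 -0.059 ] scene z.046 [283. 327.] z.078 [283. 260.] top [142. 296.]
124 [ 0.4987 -0.0612] scene z.046 [293. 327.] z.078 [294. 260.] top [147. 304.]
125.6 [ 0.4961 -0.063 ] scene z.046 [301. 327.] z.078 [302. 261.] top [151. 310.]
127 [ 0.4938 -0.0647] scene z.046 [309. 328.] z.078 [309. 261.] top [155. 315.]
129 [ 0.4906 -0.0671] scene z.046 [319. 328.] z.078 [319. 261.] top [160. 322.]
block corners [[ 0.5134 -0.0428]
 [ 0.5183 -0.0807]
 [ 0.4776 -0.0857]
 [ 0.4741 -0.0457]] [ 0.49586427 -0.06375712] [np.float64(0.0394), np.float64(0.0382), np.float64(0.041), np.float64(0.0402)]
```

View pics/t5b.png

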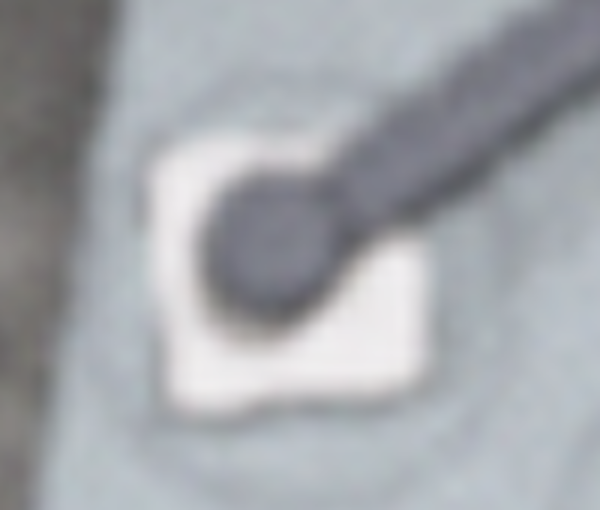

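The probe is within about 1 mm of the block's centre: the top view gives azimuth 126.1° and the scene view about 125.2°, against a target of 125.6°. Next is the lever, which stands at about 83° world azimuth.

```bash
python3 -c "
from h import *
go(.533,-.110,.18,83.3)"
```

```text
t 4.83 pos [ 0.445  -0.4414  0.1858] F [ 0.3 -0.4  0.1] w 0.0 xaz 35.4
shift mm [ 263.9 -219.     5.2] rot deg [ 3.000e-01  3.000e-02 -4.786e+01]
```

Request:
step_arm:
  targets:
    - {"dx":0.03,"dy":-0.025,"dz":0,"rx":0,"ry":0,"rz":-8}
    - {"dx":0.075,"dy":-0.0625,"dz":0,"rx":0,"ry":0,"rz":-17}
    - {"dx":0.12,"dy":-0.1,"dz":0,"rx":0,"ry":0,"rz":-26}
    - {"dx":0.16,"dy":-0.133,"dz":0,"rx":0,"ry":0,"rz":-35}
    - {"dx":0.2,"dy":-0.166,"dz":0,"rx":0,"ry":0,"rz":-44}

```text
time: 5.45
position: [0.5104, -0.1877, 0.1854]
tool_rot: [0.768, 0.641, 0.001, 0.002]
ft_force: [-0.1, 0.3, 0.2]
grip_width: 0.0007
```

```bash
python3 -c "
from h import *
go(.533,-.110,.18,83.3)"
```

```text
t 5.45 pos [ 0.5104 -0.1877  0.1854] F [-0.1  0.3  0.2] w 0.001 xaz 79.7
shift mm [80.5  8.3  5.3] rot deg [ 0.19  0.08 -3.58]
```

Request:
step_arm:
  targets:
    - {"dx":0.03,"dy":0.003,"dz":0,"rx":0,"ry":0,"rz":-1}
    - {"dx":0.055,"dy":0.006,"dz":0,"rx":0,"ry":0,"rz":-3}
    - {"dx":0.072,"dy":0.008,"dz":0,"rx":0.2,"ry":0.1,"rz":-3.6}
    - {"dx":0.0805,"dy":0.0083,"dz":0,"rx":0.2,"ry":0.1,"rz":-3.6}
    - {"dx":0.0805,"dy":0.0083,"dz":0,"rx":0.2,"ry":0.1,"rz":-3.6}

```text
time: 6.08
position: [0.5326, -0.1098, 0.1853]
tool_rot: [0.747, 0.665, -0.0, -0.0]
ft_force: [-0.2, -0.4, -0.2]
grip_width: 0.0007
```

```bash
python3 -c "
from h import *
go(.533,-.110,.095,83.3)
from rig import viewer
c=viewer.camera('scene'); cv2.imwrite('pics/s6.png',cv2.resize(c['img'][100:260,180:360],None,fx=4,fy=3.7))"
```

```text
t 6.08 pos [ 0.5326 -0.1098  0.1853] F [-0.2 -0.4 -0.2] w 0.001 xaz 83.3
shift mm [-0.1  0.4 90.3] rot deg [-0.03 -0.01  0.04]
```

View pics/s6.png

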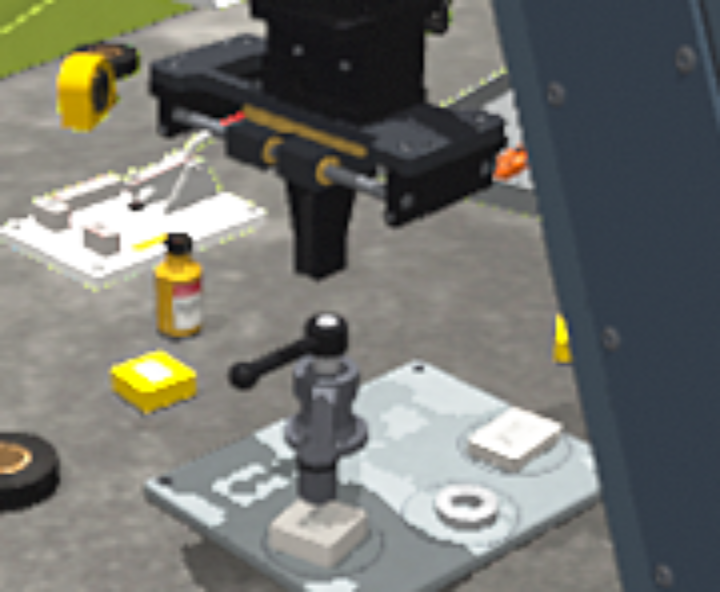

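The finger is shut and hangs at (320,270) in the zoom, on the robot side of the lever. I'll descend 90 mm.

Request:
step_arm:
  targets:
    - {"dx":0,"dy":0,"dz":0.025,"rx":0,"ry":0,"rz":0}
    - {"dx":0,"dy":0,"dz":0.05,"rx":0,"ry":0,"rz":0}
    - {"dx":0,"dy":0,"dz":0.072,"rx":0,"ry":0,"rz":0}
    - {"dx":0,"dy":0,"dz":0.087,"rx":0,"ry":0,"rz":0}
    - {"dx":0,"dy":0,"dz":0.09,"rx":0,"ry":0,"rz":0}

```text
time: 6.75
position: [0.5321, -0.1107, 0.0944]
tool_rot: [0.748, 0.664, -0.001, -0.001]
ft_force: [0.0, -0.1, 0.2]
grip_width: 0.0007
```

```bash
cat > lv.py <<'E'
from h import *
import sys
O=np.array([.563,-.1565])
def c(th,off=.0205,r=.043):
    a=np.radians(th);u=np.array([np.cos(a),np.sin(a)]);p=np.array([np.sin(a),-np.cos(a)])
    return O+r*u-off*p
if __name__=="__main__":
    for th in map(float,sys.argv[1:]): go(*c(th),.095,th)
E
python3 lv.py 80 70 60 50 40
python3 -c "
from rig import viewer;import cv2
c=viewer.camera('scene'); cv2.imwrite('pics/s7.png',cv2.resize(c['img'][140:270,190:350],None,fx=4.5,fy=4.5))"
```

```text
t 6.75 pos [ 0.5321 -0.1107  0.0944] F [ 0.  -0.1  0.2] w 0.001 xaz 83.3
shift mm [ 2.3 18.  -0.6] rot deg [-0.13 -0.03  3.25]
t 6.75 pos [ 0.5321 -0.1107  0.0944] F [ 0.  -0.1  0.2] w 0.001 xaz 83.3
shift mm [ 4.7 25.9 -0.7] rot deg [-0.13 -0.02 13.25]
t 6.75 pos [ 0.5321 -0.1107  0.0944] F [ 0.  -0.1  0.2] w 0.001 xaz 83.3
shift mm [ 5.8 34.2 -0.7] rot deg [-0.13 -0.   23.25]
t 6.75 pos [ 0.5321 -0.1107  0.0944] F [ 0.  -0.1  0.2] w 0.001 xaz 83.3
shift mm [ 5.4 42.5 -0.7] rot deg [-1.300e-01  1.000e-02  3.325e+01]
t 6.75 pos [ 0.5321 -0.1107  0.0944] F [ 0.  -0.1  0.2] w 0.001 xaz 83.3
shift mm [ 3.5 50.5 -0.7] rot deg [-1.300e-01  2.000e-02  4.325e+01]
```

View pics/s7.png

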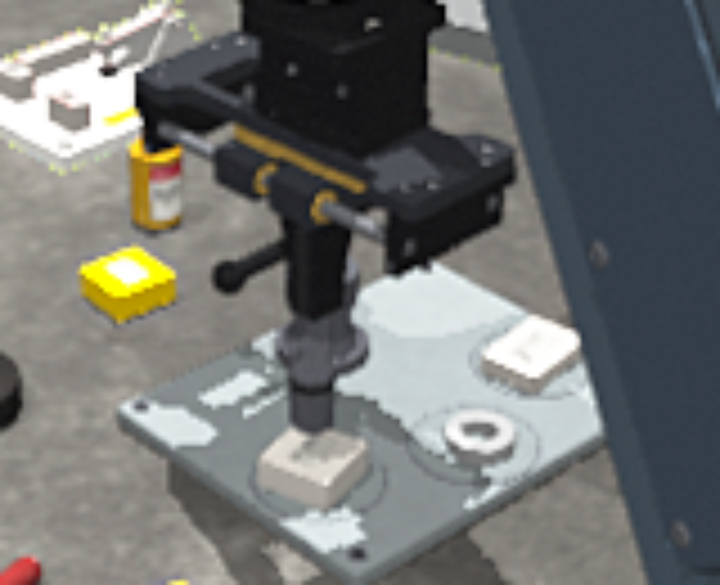

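The finger stands beside the lever rod and touches nothing, with about 0 N. Now I'll push along the arc, turning the tool with the lever.

Request:
step_arm:
  targets:
    - {"dx":0.0015,"dy":0.01,"dz":-0.0006,"rx":0,"ry":0,"rz":1}
    - {"dx":0.0023,"dy":0.018,"dz":-0.0006,"rx":0,"ry":0,"rz":3.3}
    - {"dx":0.0037,"dy":0.022,"dz":-0.0006,"rx":0,"ry":0,"rz":8.3}
    - {"dx":0.0047,"dy":0.026,"dz":-0.0006,"rx":0,"ry":0,"rz":13.3}
    - {"dx":0.0054,"dy":0.03,"dz":-0.0006,"rx":0,"ry":0,"rz":18.3}

```text
time: 7.42
position: [0.5615, -0.1086, 0.0961]
tool_rot: [0.844, 0.536, -0.002, -0.002]
ft_force: [-5.5, -1.0, 3.7]
grip_width: 0.0002
```

```bash
python3 lv.py 58 51 44 37 30
python3 -c "
from rig import viewer;import cv2
c=viewer.camera('scene'); cv2.imwrite('pics/s8.png',cv2.resize(c['img'][140:270,190:350],None,fx=4.5,fy=4.5))"
```

```text
t 7.42 pos [ 0.5615 -0.1086  0.0961] F [-5.5 -1.   3.7] w 0.0 xaz 64.8
shift mm [2.4 6.5 1. ] rot deg [-0.3   0.11  6.82]
t 7.42 pos [ 0.5615 -0.1086  0.0961] F [-5.5 -1.   3.7] w 0.0 xaz 64.8
shift mm [ 3.9 12.1  1. ] rot deg [-0.29  0.13 13.82]
t 7.42 pos [ 0.5615 -0.1086  0.0961] F [-5.5 -1.   3.7] w 0.0 xaz 64.8
shift mm [ 4.7 17.9  1. ] rot deg [-0.28  0.14 20.82]
t 7.42 pos [ 0.5615 -0.1086  0.0961] F [-5.5 -1.   3.7] w 0.0 xaz 64.8
shift mm [ 4.9 23.7  0.9] rot deg [-0.27  0.16 27.82]
t 7.42 pos [ 0.5615 -0.1086  0.0961] F [-5.5 -1.   3.7] w 0.0 xaz 64.8
shift mm [ 4.3 29.5  0.9] rot deg [-0.27  0.18 34.82]
```

View pics/s8.png

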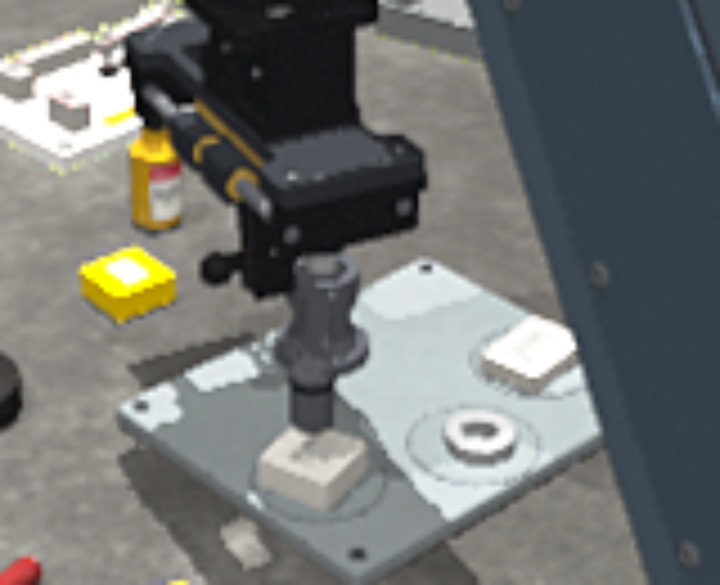

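The lever turns at about 5.6 N, as expected. The arm and block have not moved, so I'll continue.

Request:
step_arm:
  targets:
    - {"dx":0.0024,"dy":0.0065,"dz":0.001,"rx":-0.3,"ry":0.1,"rz":6.8}
    - {"dx":0.0039,"dy":0.0121,"dz":0.001,"rx":-0.3,"ry":0.1,"rz":13.8}
    - {"dx":0.0047,"dy":0.0179,"dz":0.001,"rx":-0.3,"ry":0.1,"rz":20.8}
    - {"dx":0.0049,"dy":0.0237,"dz":0.001,"rx":-0.3,"ry":0.1,"rz":27.8}
    - {"dx":0.0043,"dy":0.0295,"dz":0.001,"rx":-0.3,"ry":0.1,"rz":34.8}

```text
time: 8.1
position: [0.5901, -0.1155, 0.0958]
tool_rot: [0.967, 0.256, -0.001, -0.001]
ft_force: [-2.8, 4.5, 3.2]
grip_width: 0.0007
```

```bash
python3 lv.py 26 22 18 15 12.5
python3 -c "
from rig import viewer;import cv2
c=viewer.camera('scene'); cv2.imwrite('pics/s9.png',cv2.resize(c['img'][140:270,190:350],None,fx=4.5,fy=4.5))"
```

```text
t 8.1 pos [ 0.5901 -0.1155  0.0958] F [-2.8  4.5  3.2] w 0.001 xaz 29.7
shift mm [0.4 4.5 0.8] rot deg [-0.1   0.04  3.7 ]
t 8.1 pos [ 0.5901 -0.1155  0.0958] F [-2.8  4.5  3.2] w 0.001 xaz 29.7
shift mm [1.5 7.6 0.8] rot deg [-0.1   0.05  7.7 ]
t 8.1 pos [ 0.5901 -0.1155  0.0958] F [-2.8  4.5  3.2] w 0.001 xaz 29.7
shift mm [ 2.4 10.8  0.8] rot deg [-0.1   0.05 11.7 ]
t 8.1 pos [ 0.5901 -0.1155  0.0958] F [-2.8  4.5  3.2] w 0.001 xaz 29.7
shift mm [ 3.  13.3  0.8] rot deg [-0.1   0.05 14.7 ]
t 8.1 pos [ 0.5901 -0.1155  0.0958] F [-2.8  4.5  3.2] w 0.001 xaz 29.7
shift mm [ 3.3 15.3  0.8] rot deg [-0.1   0.06 17.2 ]
```

View pics/s9.png

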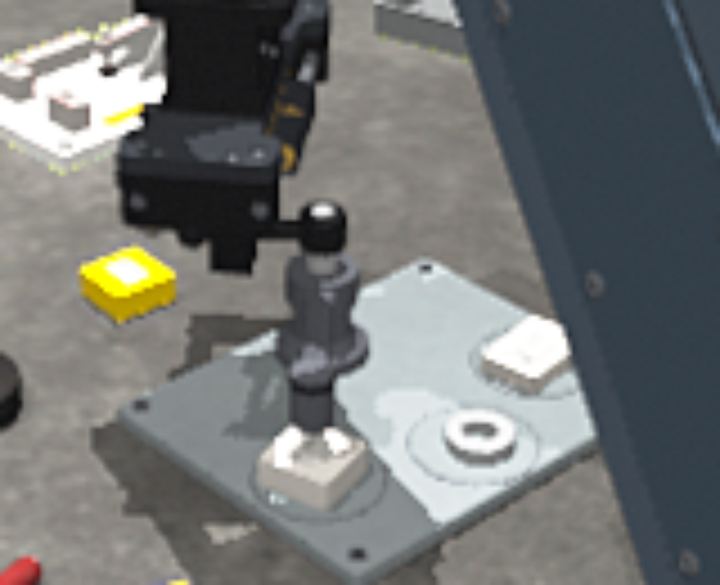

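The lever is being turned and the finger is at (232,260), still on the rod. Next push: to about 12.5°, just short of the stop.

Request:
step_arm:
  targets:
    - {"dx":0.0004,"dy":0.0045,"dz":0.0008,"rx":0,"ry":0,"rz":3.7}
    - {"dx":0.0015,"dy":0.0076,"dz":0.0008,"rx":0,"ry":0,"rz":7.7}
    - {"dx":0.0024,"dy":0.0108,"dz":0.0008,"rx":0,"ry":0,"rz":11.7}
    - {"dx":0.003,"dy":0.0133,"dz":0.0008,"rx":0,"ry":0,"rz":14.7}
    - {"dx":0.0033,"dy":0.0153,"dz":0.0008,"rx":0,"ry":0,"rz":17.2}

```text
time: 8.78
position: [0.6021, -0.1263, 0.096]
tool_rot: [0.994, 0.107, 0.001, -0.001]
ft_force: [-0.3, 5.1, 2.1]
grip_width: 0.0006
```

```bash
python3 lv.py 10.5 9 7
```

```text
t 8.78 pos [ 0.6021 -0.1263  0.096 ] F [-0.3  5.1  2.1] w 0.001 xaz 12.3
shift mm [-1.   2.1  1. ] rot deg [-0.12 -0.09  1.84]
t 8.78 pos [ 0.6021 -0.1263  0.096 ] F [-0.3  5.1  2.1] w 0.001 xaz 12.3
shift mm [-0.5  3.2  1. ] rot deg [-0.12 -0.09  3.34]
t 8.78 pos [ 0.6021 -0.1263  0.096 ] F [-0.3  5.1  2.1] w 0.001 xaz 12.3
shift mm [0.1 4.8 0.9] rot deg [-0.12 -0.08  5.34]
```

Still friction level (5.1 N). I'll creep on until the stop is felt.

Request:
step_arm:
  targets:
    - {"dx":-0.001,"dy":0.0006,"dz":0.001,"rx":0,"ry":0,"rz":0.5}
    - {"dx":-0.001,"dy":0.0012,"dz":0.001,"rx":0,"ry":0,"rz":1}
    - {"dx":-0.001,"dy":0.0018,"dz":0.001,"rx":0,"ry":0,"rz":1.8}
    - {"dx":-0.001,"dy":0.0024,"dz":0.001,"rx":0,"ry":0,"rz":1.8}
    - {"dx":-0.001,"dy":0.0028,"dz":0.001,"rx":0,"ry":0,"rz":1.8}

```text
time: 9.4
position: [0.6032, -0.1285, 0.0958]
tool_rot: [0.996, 0.092, 0.002, -0.001]
ft_force: [1.4, 5.6, 3.1]
grip_width: 0.0006
```

```bash
python3 lv.py 10.5 9 7
```

```text
t 9.4 pos [ 0.6032 -0.1285  0.0958] F [1.4 5.6 3.1] w 0.001 xaz 10.6
shift mm [-1.6 -0.2  0.7] rot deg [-0.13 -0.29  0.07]
t 9.4 pos [ 0.6032 -0.1285  0.0958] F [1.4 5.6 3.1] w 0.001 xaz 10.6
shift mm [-1.1  0.9  0.7] rot deg [-0.13 -0.28  1.57]
t 9.4 pos [ 0.6032 -0.1285  0.0958] F [1.4 5.6 3.1] w 0.001 xaz 10.6
shift mm [-0.5  2.4  0.7] rot deg [-0.14 -0.28  3.57]
```

Request:
step_arm:
  targets:
    - {"dx":-0.001,"dy":0.0005,"dz":0.001,"rx":0,"ry":0,"rz":0}
    - {"dx":-0.001,"dy":0.001,"dz":0.001,"rx":0,"ry":0,"rz":0}
    - {"dx":-0.001,"dy":0.0015,"dz":0.001,"rx":0,"ry":0,"rz":0}
    - {"dx":-0.001,"dy":0.002,"dz":0.001,"rx":0,"ry":0,"rz":0}
    - {"dx":-0.001,"dy":0.0025,"dz":0.001,"rx":0,"ry":0,"rz":0}

```text
time: 10.02
position: [0.6038, -0.1304, 0.0953]
tool_rot: [0.996, 0.092, 0.004, -0.002]
ft_force: [2.9, 5.7, 2.3]
grip_width: 0.0008
```

```bash
python3 lv.py 10.5
```

```text
t 10.03 pos [ 0.6038 -0.1304  0.0953] F [2.9 5.7 2.3] w 0.001 xaz 10.6
shift mm [-1.8 -2.3  0.3] rot deg [-0.14 -0.44  0.08]
```

Request:
step_arm:
  targets:
    - {"dx":-0.0015,"dy":0.0005,"dz":0.0005,"rx":0,"ry":-0.4,"rz":0}
    - {"dx":-0.0015,"dy":0.001,"dz":0.0005,"rx":0,"ry":-0.4,"rz":0}
    - {"dx":-0.0015,"dy":0.0015,"dz":0.0005,"rx":0,"ry":-0.4,"rz":0}
    - {"dx":-0.0015,"dy":0.002,"dz":0.0005,"rx":0,"ry":-0.4,"rz":0}
    - {"dx":-0.0015,"dy":0.0025,"dz":0.0005,"rx":0,"ry":-0.4,"rz":0}

```text
time: 10.65
position: [0.6045, -0.1325, 0.0954]
tool_rot: [0.996, 0.092, 0.002, -0.001]
ft_force: [2.7, 5.0, 2.2]
grip_width: 0.0005
```

```bash
python3 lv.py 10.5
python3 -c "
from rig import viewer;import cv2,numpy as np
c=viewer.camera('scene'); np.savez('scene10.npz',**c);cv2.imwrite('pics/s10.png',cv2.resize(c['img'][175:275,205:345],None,fx=5.5,fy=5.5,interpolation=cv2.INTER_CUBIC))
c=viewer.camera('top'); cv2.imwrite('pics/t10.png',cv2.resize(c['img'][160:265,205:330],None,fx=5.5,fy=5.5,interpolation=cv2.INTER_CUBIC))"
```

```text
t 10.65 pos [ 0.6045 -0.1325  0.0954] F [2.7 5.  2.2] w 0.0 xaz 10.6
shift mm [-2.1 -4.5  0.4] rot deg [-0.14 -0.27  0.09]
```

View pics/s10.png

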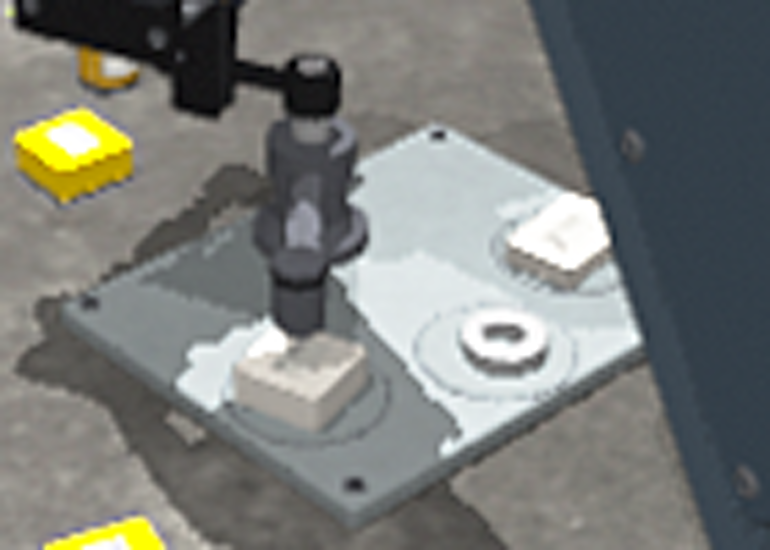

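View pics/t10.png

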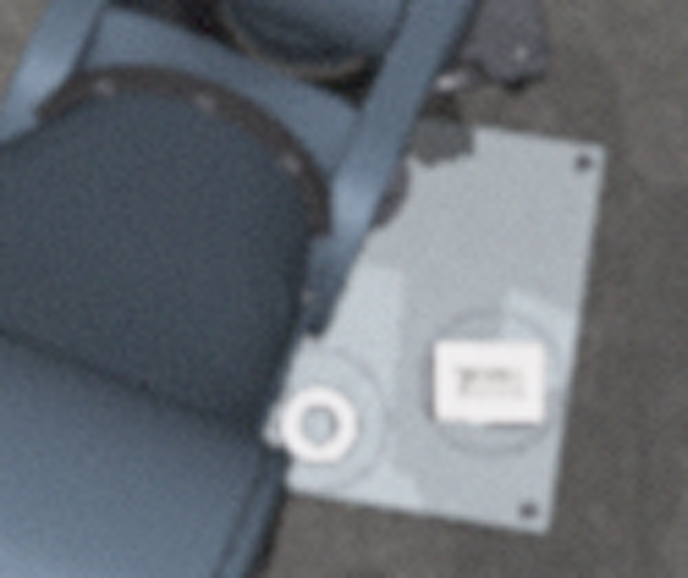

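```bash
python3 - <<'E'
from h import *
s=np.load("scene10.npz"); O=np.array([.563,-.1565])
for az in (5,10.5,15,20,25):
    a=np.radians(az)
    P=[[*(O+r*np.array([np.cos(a),np.sin(a)])),.089] for r in (0,.02,.028,.035)]
    print(az,((proj(s,P)-[205,175]+.5)*5.5-.5).round(0).tolist())
E
```

```text
5 [[313.0, 90.0], [274.0, 77.0], [259.0, 72.0], [245.0, 68.0]]
10.5 [[313.0, 90.0], [272.0, 79.0], [256.0, 75.0], [241.0, 71.0]]
15 [[313.0, 90.0], [270.0, 80.0], [253.0, 77.0], [239.0, 74.0]]
20 [[313.0, 90.0], [269.0, 82.0], [251.0, 79.0], [236.0, 77.0]]
25 [[313.0, 90.0], [268.0, 84.0], [250.0, 82.0], [234.0, 80.0]]
```

By eye the rod is near the stop angle, but the force hasn't risen. I'll keep creeping until the stop is clear.

Request:
step_arm:
  targets:
    - {"dx":-0.002,"dy":0.0008,"dz":0.0005,"rx":0,"ry":-0.3,"rz":0}
    - {"dx":-0.002,"dy":0.0016,"dz":0.0005,"rx":0,"ry":-0.3,"rz":0}
    - {"dx":-0.002,"dy":0.0024,"dz":0.0005,"rx":0,"ry":-0.3,"rz":0}
    - {"dx":-0.002,"dy":0.003,"dz":0.0005,"rx":0,"ry":-0.3,"rz":0}
    - {"dx":-0.002,"dy":0.0035,"dz":0.0005,"rx":0,"ry":-0.3,"rz":0}

```text
time: 11.38
position: [0.6053, -0.1355, 0.0954]
tool_rot: [0.996, 0.092, 0.002, -0.001]
ft_force: [3.4, 7.2, 1.7]
grip_width: 0.0004
```

```bash
python3 lv.py 10.5
python3 -c "
from rig import viewer;import cv2,numpy as np
c=viewer.camera('scene'); np.savez('scene11.npz',**c);cv2.imwrite('pics/s11.png',cv2.resize(c['img'][160:220,205:285],None,fx=9,fy=9,interpolation=cv2.INTER_CUBIC))"
```

```text
t 11.38 pos [ 0.6053 -0.1355  0.0954] F [3.4 7.2 1.7] w 0.0 xaz 10.6
shift mm [-2.4 -7.6  0.4] rot deg [-0.14 -0.25  0.08]
```

View pics/s11.png

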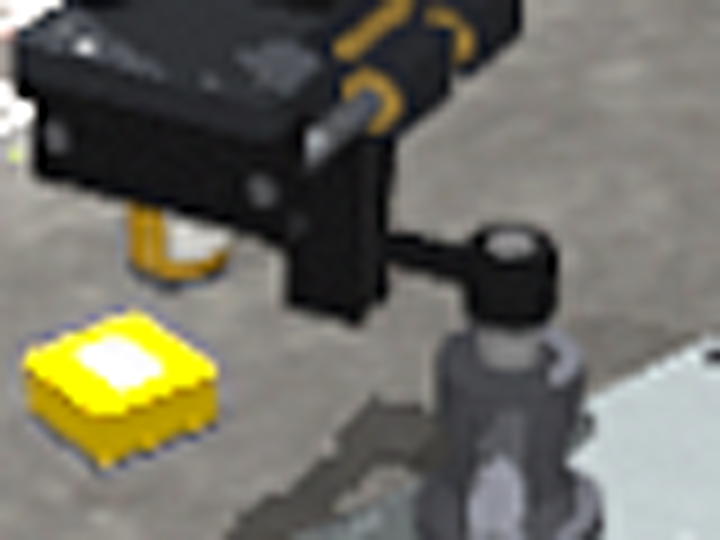

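Request:
step_arm:
  targets:
    - {"dx":-0.002,"dy":0.0008,"dz":0.0005,"rx":0,"ry":-0.3,"rz":0}
    - {"dx":-0.002,"dy":0.0016,"dz":0.0005,"rx":0,"ry":-0.3,"rz":0}
    - {"dx":-0.002,"dy":0.0022,"dz":0.0005,"rx":0,"ry":-0.3,"rz":0}
    - {"dx":-0.002,"dy":0.0028,"dz":0.0005,"rx":0,"ry":-0.3,"rz":0}
    - {"dx":-0.002,"dy":0.0028,"dz":0.0005,"rx":0,"ry":-0.3,"rz":0}

```text
time: 12.05
position: [0.6055, -0.1362, 0.0954]
tool_rot: [0.996, 0.092, 0.001, -0.003]
ft_force: [3.7, 10.5, 3.4]
grip_width: 0.0002
```

```bash
python3 lv.py 10.5
```

```text
t 12.05 pos [ 0.6055 -0.1362  0.0954] F [ 3.7 10.5  3.4] w 0.0 xaz 10.5
shift mm [-2.5 -8.2  0.5] rot deg [-0.31 -0.19  0.03]
```

The finger advanced only 0.7 mm of the 2.8 mm commanded and the force doubled, so this is the stop. I'll push once more, a bit firmer, to make sure the lever is seated.

Request:
step_arm:
  targets:
    - {"dx":-0.002,"dy":0.001,"dz":0,"rx":0,"ry":0,"rz":0}
    - {"dx":-0.002,"dy":0.002,"dz":0,"rx":0,"ry":0,"rz":0}
    - {"dx":-0.002,"dy":0.003,"dz":0,"rx":0,"ry":0,"rz":0}
    - {"dx":-0.002,"dy":0.004,"dz":0,"rx":0,"ry":0,"rz":0}
    - {"dx":-0.002,"dy":0.004,"dz":0,"rx":0,"ry":0,"rz":0}

```text
time: 12.68
position: [0.6051, -0.1364, 0.0956]
tool_rot: [0.996, 0.091, 0.003, -0.006]
ft_force: [3.2, 13.7, 2.5]
grip_width: 0.0007
```

```bash
python3 lv.py 10.5
```

```text
t 12.68 pos [ 0.6051 -0.1364  0.0956] F [ 3.2 13.7  2.5] w 0.001 xaz 10.5
shift mm [-2.1 -8.4  0.7] rot deg [-0.66 -0.35 -0.04]
```

It is solid at the stop: no motion and the force rose to 14 N. I'll back off, lift and clear the view.

Request:
step_arm:
  targets:
    - {"dx":0,"dy":-0.01,"dz":0,"rx":0.6,"ry":0.3,"rz":0}
    - {"dx":0,"dy":-0.025,"dz":-0.002,"rx":0.6,"ry":0.3,"rz":0}
    - {"dx":0,"dy":-0.03,"dz":-0.03,"rx":0,"ry":0,"rz":0}
    - {"dx":0,"dy":-0.03,"dz":-0.075,"rx":0,"ry":0,"rz":0}
    - {"dx":0,"dy":-0.03,"dz":-0.12,"rx":0,"ry":0,"rz":0}

```text
time: 13.3
position: [0.5987, -0.1084, 0.217]
tool_rot: [0.996, 0.091, 0.002, -0.006]
ft_force: [0.5, -0.2, 0.5]
grip_width: 0.0004
```

Request:
step_arm:
  targets:
    - {"dx":-0.02,"dy":0.05,"dz":-0.01,"rx":0,"ry":0,"rz":0}
    - {"dx":-0.04,"dy":0.1,"dz":-0.02,"rx":0,"ry":0,"rz":0}
    - {"dx":-0.07,"dy":0.15,"dz":-0.02,"rx":0,"ry":0,"rz":0}
    - {"dx":-0.1,"dy":0.2,"dz":-0.02,"rx":0,"ry":0,"rz":0}
    - {"dx":-0.13,"dy":0.25,"dz":-0.02,"rx":0,"ry":0,"rz":0}

```text
time: 13.92
position: [0.5152, -0.3799, 0.2338]
tool_rot: [0.996, 0.091, 0.002, -0.005]
ft_force: [0.7, 0.1, -0.2]
grip_width: 0.0004
```

Request:
step_arm:
  targets:
    - {"dx":-0.03,"dy":0.04,"dz":0,"rx":0,"ry":0,"rz":0}
    - {"dx":-0.06,"dy":0.08,"dz":0,"rx":0,"ry":0,"rz":0}
    - {"dx":-0.09,"dy":0.12,"dz":0,"rx":0,"ry":0,"rz":0}
    - {"dx":-0.11,"dy":0.15,"dz":0,"rx":0,"ry":0,"rz":0}
    - {"dx":-0.12,"dy":0.16,"dz":0,"rx":0,"ry":0,"rz":0}

```text
time: 14.55
position: [0.4247, -0.5609, 0.2315]
tool_rot: [0.996, 0.09, 0.002, -0.004]
ft_force: [0.1, -0.1, 0.2]
grip_width: 0.0004
```

```bash
python3 -c "
from h import *
go(.3,-.5,.2,10)
from rig import viewer
c=viewer.camera('scene'); np.savez('scene12.npz',**c); cv2.imwrite('pics/s12.png',cv2.resize(c['img'][175:275,205:345],None,fx=5.5,fy=5.5,interpolation=cv2.INTER_CUBIC))
c=viewer.camera('top'); np.savez('top12.npz',**c);cv2.imwrite('pics/t12f.png',c['img']); cv2.imwrite('pics/t12.png',cv2.resize(c['img'][160:265,205:330],None,fx=5.5,fy=5.5,interpolation=cv2.INTER_CUBIC))"
```

```text
t 14.55 pos [ 0.4247 -0.5609  0.2315] F [ 0.1 -0.1  0.2] w 0.0 xaz 10.3
shift mm [-111.9  -82.    31.7] rot deg [-0.49 -0.23  0.34]
```

View pics/s12.png

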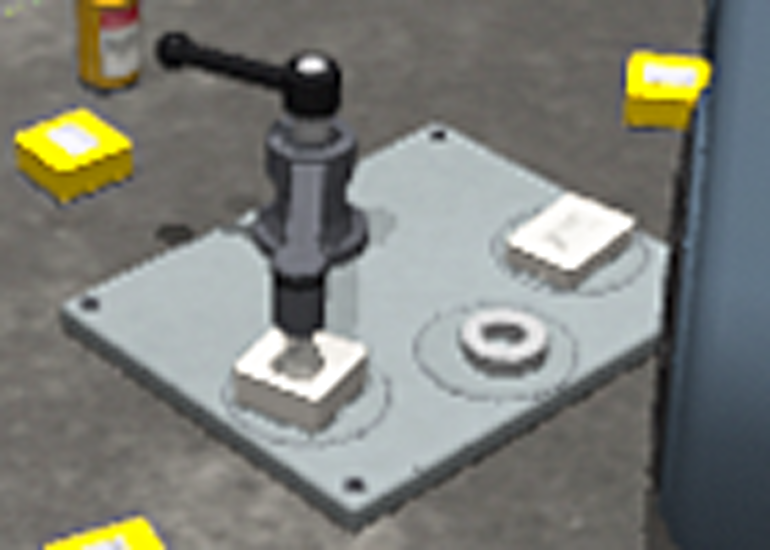

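View pics/t12.png

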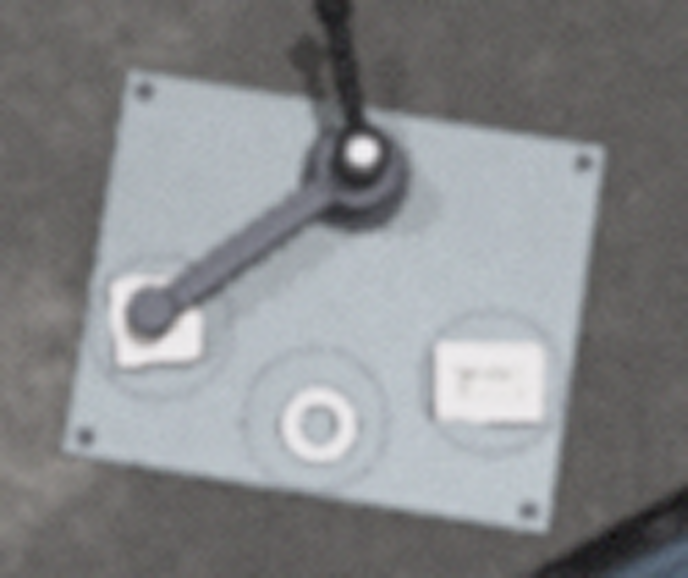

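View pics/t12f.png

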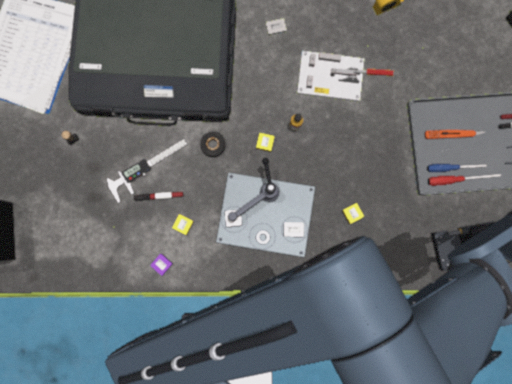

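Both views show the lever turned round to point away from the robot. The arm and the block are where I left them, and the bottle, tape and marker haven't moved. A last measurement of the lever and the probe follows.

```bash
python3 - <<'E'
from h import *
t=np.load("top12.npz"); s=np.load("scene12.npz"); t0=np.load("top0.npz")
def z(u,v): return np.array([205+(u+.5)/5.5-.5,160+(v+.5)/5.5-.5])
def zs(u,v): return np.array([205+(u+.5)/5.5-.5,175+(v+.5)/5.5-.5])
O=np.array([.563,-.1565])
# ball in top: darkest blob
cv2.imwrite("pics/ball.png",cv2.resize(t["img"][145:195,250:290],None,fx=12,fy=12,interpolation=cv2.INTER_CUBIC))
for p in(ray(s,zs(173,49),.089),): 
    d=p[0,:2]-O; print("ball scene",p,np.hypot(*d),np.degrees(np.arctan2(d[1],d[0]))+9.45)
g=t["img"].max(2); m=(g<45).astype(np.uint8); m[:145]=0;m[185:]=0;m[:,:255]=0;m[:,280:]=0
ys,xs=np.nonzero(m); i=ys<ys.min()+7; uv=[xs[i].mean(),ys[i].mean()]; p=ray(t,uv,.089); d=p[0,:2]-O
print("ball top",uv,p,np.hypot(*d),np.degrees(np.arctan2(d[1],d[0]))+9.45)
# other things: difference before/after
D=cv2.absdiff(cv2.GaussianBlur(t["img"],(5,5),0),cv2.GaussianBlur(t0["img"],(5,5),0)).max(2); D[:145] = D[:145]
for n,(a,b,c,d) in dict(tape=(195,125,235,165),bottle=(283,105,310,135),marker=(125,185,190,205),blk1=(278,215,310,242),blk2=(217,203,245,230),).items(): print(n,D[b:d,a:c].max())
E
```

```text
ball scene [[ 0.6333733  -0.14646582  0.089     ]] 0.07108506264340185 17.564823604160505
ball top [np.float64(265.1111111111111), np.float64(161.88888888888889)] [[ 0.62744541 -0.14425338  0.089     ]] 0.06559870676771017 20.209681105833738
tape 8
bottle 9
marker 9
blk1 10
blk2 114
```

View pics/ball.png

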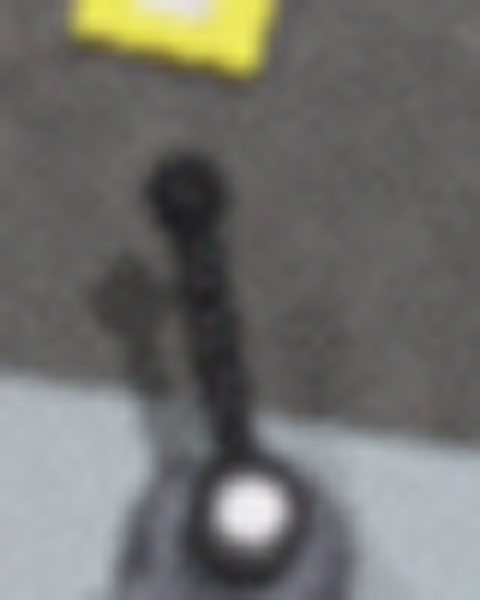

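The lever measures 20.2° in the top view and 17.6° in the scene view, against 20° at the stop. The other objects show no change beyond noise. Handing in.

```bash
python3 -c "
from rig import robot; print(robot.hand_in())"
```

```text
the job is handed in; nothing more can be done
None
```

I pushed the arm round with the shut fingertip until the probe stood over the square, thicker block, then pushed the lever clockwise to its stop. The job was handed in at about 15 s, with the gripper well clear of everything.

- **Probe:** measured within about 1 mm of the block's centre, at 126.1° from above and about 125.2° from the side, against a target of 125.6°. I measured this before locking; the pictures after locking show the arm in the same place.
- **Lever:** it stopped moving while the force rose from about 5 N to 14 N. The ball then measured 20.2° from above and 17.6° from the side, against 20° at the stop. The two views disagree by 2.6°; I put that down to hand-picked pixels and trust the felt stop.
- **Other objects:** the bottle, tape, marker and oblong block show no change between the first and last top pictures. The bush and the square block I checked only by eye, and they look to be where they were.
- **Disagreement on the way:** the finger had to go about 8 mm further on the lever than I had worked out, probably because the closed fingertips are thinner than I assumed.

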